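# Snap open the menu easel and set the slate on it

### The job

First swing the blue leaf of the folded menu easel up and over until it snaps fully open. Then take the blank menu slate out of its slotted rack and lower it gently on to the easel, not dropping it, right way up, centred and square, its lower edge on the easel base behind the two brass stops and its back leaning on the open leaf, and let go. Leave everything else on the trolley where it is.

Things in the scene. Friction and masses are not known exactly. Their poses are not given: they have to be found in the camera images.
- easel: folding menu easel, dark wooden base screwed to the trolley. Origin on the trolley surface; x from its front (robot side) to its back, y left, z up; some yaw. Base spans x -25 to +70, y -65 to +65 mm, 16 mm thick. Two brass stops 12 (x) x 22 (y) x 12 mm high stand on it at y = +-50 mm, x 0 to 12 mm
- ledge (a point): where the slate's lower edge goes: on the easel's base top, centre line, at easel x 22, z 16 mm; midway between the back of the stops (x 12 mm) and the open leaf, whose front face would meet the base top at x 31 mm; axes as the easel's
- leaf (a joint): angle (rad) of the blue leaf, a flat bar 100 mm long, 40 wide (along easel y, centred), 10 thick. 0 = folded flat, pointing to easel -x, last 35 mm jutting out past the base front, free below; grows as its end swings up and over to easel +x; 1.9 = fully open on its stop, leaning back 0.33 rad past vertical. See point leaf_hinge for its spring
- leaf_hinge (a point): fixed point on the leaf's hinge axis (along easel y): easel x +40, y 0, z +26 mm, level with the leaf's mid-plane. An over-centre spring drives the leaf to its nearer end: at most 0.3 N m (3 N at the free end) folded, balance near 1.0 rad; let go beyond 1.15 rad it snaps open by itself
- leaf_end (a point): middle of the leaf's free end face (black rubber tip), on its mid-plane, 100 mm from the hinge axis; the outer 55 mm of the leaf are clear at the sides, nearer the hinge thin steel spring rods run beside it to y = +-33 mm
- slate: blank dark slate in a pale wooden frame, a flat board 10 mm thick (its x), 130 mm wide (its y), 170 mm tall (its z), 0.2 to 0.35 kg, both faces alike. Origin at the centre of its lower edge. At the start it stands upright in the rack's slot, lower edge 12 mm above the trolley, and may lean up to 0.1 rad in the slot
- slate_top (a point): centre of the slate's top edge, 170 mm above its origin along its z
- rack: wooden slotted rack fixed to the trolley, 70 mm (x) x 160 mm (y) x 45 mm high, with a slot along its y, 13 mm wide, 33 mm deep (floor 12 mm above the trolley). Origin under its centre on the trolley; z up; at some yaw
- bottle: green glass bottle with white swing-top stopper, 76 mm diameter, 252 mm tall, upright; origin at the centre of its underside; leave it where it is
- wineglass1: clear plastic picnic wine glass on a stem, 78 mm wide, 158 mm tall, upright; origin at the centre of its foot; leave it where it is
- wineglass2: second identical clear plastic wine glass; origin at the centre of its foot; leave it where it is
- trivet: round cork trivet, 170 mm diameter, 10 mm thick, flat on the trolley; origin at the centre of its underside; leave it where it is
- spoon: slim steel bar spoon about 260 mm long lying on the trolley between the easel and the rack, its length roughly along world x; origin near its middle; leave it where it is
- corkscrew: steel wing corkscrew with raised levers lying flat, about 180 x 115 x 27 mm; origin under the middle of its body; leave it where it is
Things that resemble listed ones, but are neither listed nor needed, are in the scene too. Of the things that look like the easel, take the one that is farthest from the robot's base at the start.

How it is judged:
On the way, in this order (a step that is already met when the one before it is completed fails the run):
1. the leaf is snapped fully open (beyond 1.8 rad) while the slate is still in its rack (value of joint leaf above 1.8 rad and z of slate in the frame of rack below 0.03 m), for 0.2 s.
2. the slate is lifted clear of the rack, its lower edge more than 50 mm above the trolley (z of slate in the frame of rack above 0.05 m), for 0.1 s.
3. the slate, still held by the fingers, is lowered on to the easel (lower edge within about 14 mm of the base top, behind the stops), not dropped (contact force between the fingers and slate above 0.5 N and z of slate in the frame of easel below 0.03 m and x of slate in the frame of easel between 0.005 and 0.045 m and y of slate in the frame of easel between -0.04 and 0.04 m), for 0.1 s.
At the end, for the whole second after the job is handed in: Leaf open beyond 1.8 rad; slate at rest, let go, lower edge on the base (origin at easel z 12-23, x 10-35 mm, within 20 mm of the centre line), square within 0.14 rad, leaning back 0.26-0.55 rad with its top edge at easel x 60-120 mm; bystanders in place (value of joint leaf above 1.8 rad and z of slate in the frame of easel between 0.012 and 0.023 m and x of slate in the frame of easel between 0.01 and 0.035 m and y of slate in the frame of easel between -0.02 and 0.02 m and x of slate_top in the frame of easel between 0.06 and 0.12 m and angle between slate's own z axis and vertical between 0.26 and 0.55 rad and angle between the y axis of slate and the y axis of easel, either way round below 0.14 rad and linear speed of slate below 0.02 m/s); the robot touches nothing.
It fails at once if a bystander (bottle, wine glass, trivet, spoon or corkscrew) is moved by more than 30 mm (distance of any of bottle, wineglass1, wineglass2, trivet, spoon, corkscrew from where it was at the start of the episode above 0.03 m).
It fails at once if the bottle or a wine glass is tipped beyond 0.5 rad (angle between any of bottle, wineglass1, wineglass2's own z axis and vertical above 0.5 rad).
It fails at once if the slate is slammed on the easel (more than 60 N between them) (contact force between slate and easel above 60 N).
It also fails if it takes over 62 s, if anything falls off the work surface, if the arm or the gripper's body presses on something with over 40 N, if the wrist force passes 120 N, or if a joint passes its speed limit or range.

### The arm

A 6-joint arm with a two-finger parallel gripper is mounted at the origin on the work surface. World frame = base frame: x ahead of the robot, y to its left, z up, the work surface at z = 0. Lengths are in m, angles in rad, forces in N, time in s.
With the tool pointing down it reaches from about 0.275 to 0.75 m from the base axis. Payload 10.2 kg.
Tool frame: the origin (TCP) lies midway between the tips of the shut fingers; the grasp point (between the pads) lies 19 mm behind it; x points along the fingers, y is the direction in which the jaws open and shut, and the axes are right-handed (so a half turn about x gives the same grasp; the last joint's range is limited). The gripper opens to 88 mm and grips with 3 to 60 N. Pads are 18 mm wide; open, the fingers measure 123 mm over their backs; the gripper's body (75 mm by 187 mm) begins 45 mm behind the grasp point.
Start: joints at [-1.41, 0.313, 1.498, -0, 1.331, -0.223], TCP at [0.197, -0.487, 0.239] pointing down, gripper open.
Joint ranges: [-2.94, 2.94], [-0.97, 2.17], [0.19, 2.56], [-1.23, 4.37], [0.02, 3.11], [-2.88, 2.88]. Speed limits (rad/s): [2.39, 2.39, 3.01, 3.14, 3.14, 3.14].

### API

Orientations are given as a 3x3 rotation matrix whose columns are the frame's x, y, z axes.
In Python, from plant import bot gives the robot as it stands.
- The arm moves only by the tool jog_arm, never from a script. Its argument "deltas" is a list of rows, each a list of 7 numbers: the shift along the world's x, y, z in cm, then the turn, a rotation vector about the world's x, y, z in degrees, then the opening, from 0 (shut) to 1 (fully open). In form: [[dx, dy, dz, wx, wy, wz, grip], ...]. A call has 1 to 5 rows; each row shifts and turns the commanded pose from where the row before left it; what a row does not reach is not made up. A row lasts 1/8 s, in which the tool goes at most 62.5 mm and 10.7 degrees, less where a joint would pass 70% of its speed; a pose out of reach is approached as far as the arm can. A call with a gripper value outside its range is refused whole. The fingers move at their own pace and stop on an object; "grip_force" is the grip in N (left out, the last holds). Time passes only in rows, so rows that do not move let the fingers close. It gives the time, the measured TCP pose, the force and the opening at its end, in the units of the state.
- bot.get_obs(): the state, without advancing time (a new reading comes with each control period).
- bot.snapshot(name): name is "scene" or "top"; returns a dict with "color" (480x640x3 uint8, red, green, blue), "fovy" (degrees; the focal length in pixels is half the picture's height over the tangent of half this angle, whatever the lens; pixels are square), "cx", "cy" (the principal point, pixels), "extrinsics" (4x4, takes a point from camera to world coordinates). Camera axes: x right, y up, looking along -z (the intrinsics and any distortion apply to the point x, -y, -z); pixel columns grow to the right and rows downward; lengths in m; the calibration is good to about 2 mm. A picture is of the moment at which its call begins. There is no depth.
- bot.job_done(): hands the job in, once; it reports no verdict.
The state is a dict: "time": time; "joint_pos": joint angles; "joint_vel": joint speeds; "joint_efforts": joint torques, N m; "position": TCP position; "ee_rot": TCP orientation; "ft_force": force on the tool from outside, world axes, zero at the start; "torque": the same for the moment, N m; "grip_width": opening from 0.0 (shut) to 1.0 (fully open).
Only numpy, scipy, OpenCV 4.12 (cv2) and the standard library are available. Lean on these libraries where they do the work, as an engineer would, in place of code of your own. Each camera call takes 0.05 s, during which the arm holds its last target.

## Working session

There is one attempt and no reset: what is moved stays moved. The work goes in short steps, Python scripts to look and compute and a tool call to move; the robot and the scene stay as the last step left them, time stands still between calls to the robot, and variables do not carry over. Pictures are saved under pics/ and viewed, and the job is handed in when it is done.

Besides the shell and the picture viewer there is one more tool, called after "Request:" as name(argument=value, ...) on one line, values as JSON. jog_arm: Moves the arm, as the interface text tells. Its arguments: {"type":"object","properties":{"deltas":{"type":"array"},"grip_force":{"type":"number"}},"required":["deltas"]}

```bash
ls; mkdir -p pics; cat > h.py <<'E'
import numpy as np, cv2, pickle
from plant import bot
def snap(n,f):
    s=bot.snapshot(n); cv2.imwrite(f'pics/{f}.png',cv2.cvtColor(s['color'],cv2.COLOR_RGB2BGR)); pickle.dump(s,open(f'pics/{f}.pkl','wb')); return s
def ld(f): return pickle.load(open(f'pics/{f}.pkl','rb'))
def K(s):
    f=240/np.tan(np.radians(s['fovy'])/2); return f,s['cx'],s['cy']
def ray(s,u,v):
    f,cx,cy=K(s); d=np.array([(u-cx)/f,-(v-cy)/f,-1]); E=np.array(s['extrinsics']); return E[:3,3],E[:3,:3]@d
def atz(s,u,v,z):
    o,d=ray(s,u,v); return o+d*(z-o[2])/d[2]
def proj(s,P):
    f,cx,cy=K(s); E=np.array(s['extrinsics']); p=E[:3,:3].T@(np.array(P,float)-E[:3,3]); return cx+f*p[0]/-p[2], cy+f*-p[1]/-p[2]
def crop(f,x0,y0,x1,y1,k,o):
    im=cv2.imread(f'pics/{f}.png')[y0:y1,x0:x1]; cv2.imwrite(f'pics/{o}.png',cv2.resize(im,None,fx=k,fy=k,interpolation=cv2.INTER_CUBIC))
E
python3 - <<'E'
from h import *
for n in('scene','top'):
    s=snap(n,n+'0'); print({k:(v if k!='color' else 0) for k,v in s.items()})
print(bot.get_obs())
E
```

```text
pics
{'color': 0, 'fovy': 56.37348661308112, 'cx': 321.2873431718059, 'cy': 241.90987667563013, 'extrinsics': array([[ 0.48747977, -0.70714206,  0.51216559,  1.05916831],
       [ 0.87313322,  0.39389018, -0.28720881, -0.33465867],
       [ 0.00136044,  0.58719727,  0.80944272,  1.04627491],
       [ 0.        ,  0.        ,  0.        ,  1.        ]])}
{'color': 0, 'fovy': 45.17289442243504, 'cx': 319.38098604176724, 'cy': 243.4944694423329, 'extrinsics': array([[-0.02424308,  0.98667643, -0.16087849,  0.27391364],
       [-0.99967462, -0.0252033 , -0.00393038, -0.03788492],
       [-0.00793268,  0.16073086,  0.98696639,  1.43363066],
       [ 0.        ,  0.        ,  0.        ,  1.        ]])}
{'time': 0.1, 'joint_pos': array([-1.41039371e+00,  3.13383000e-01,  1.49833463e+00,  1.82955077e-05,
        1.33097536e+00, -2.23411944e-01]), 'joint_vel': array([ 0.00102615, -0.00030644, -0.00012163, -0.0019242 , -0.00081825,
        0.00039788]), 'joint_efforts': array([ 2.12120234e-03, -4.02810788e+01, -2.52642828e+01,  6.94792997e-02,
        3.42430500e-02, -5.52393544e-05]), 'position': array([ 0.19654512, -0.4866002 ,  0.23823391]), 'ee_rot': array([[-1.58197162e-04,  3.74456087e-01, -9.27244636e-01],
       [ 1.08904967e-03, -9.27244033e-01, -3.74456029e-01],
       [-9.99999394e-01, -1.06905334e-03, -2.61113901e-04]]), 'ft_force': array([ 0.52011599,  0.16692923, -0.57083436]), 'torque': array([0.05074492, 0.02310182, 0.00240012]), 'grip_width': 0.9974591852943797}
```

View pics/scene0.png

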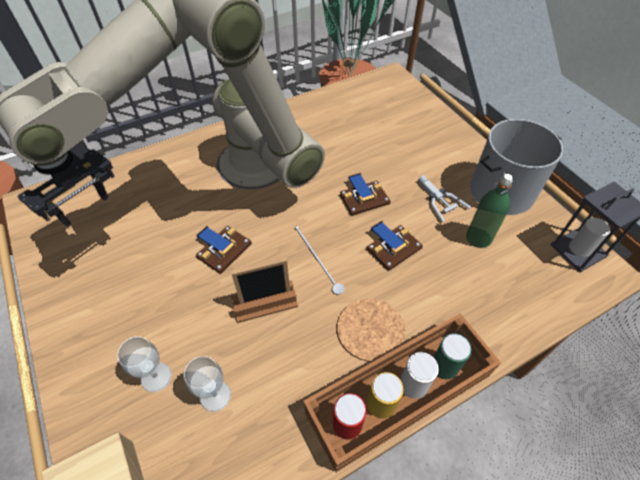

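View pics/top0.png

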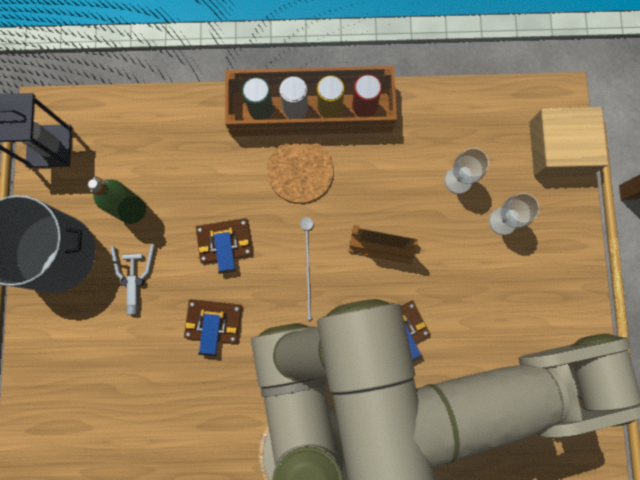

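```bash
python3 - <<'E'
from h import *
a,b=ld('scene0'),ld('top0')
for n,p,q,z in [('e1',(222,247),(411,325),.016),('e2',(364,195),(212,322),.016),('e3',(393,246),(224,243),.016),('spoon',(338,288),(307,225),.003),('trivet',(371,327),(300,172),.01)]:
    A,B=atz(a,*p,z),atz(b,*q,z); print(n,A,B,np.hypot(*B[:2]))
crop('top0',170,190,290,290,6,'c1'); crop('scene0',345,205,445,280,8,'c2')
crop('top0',330,210,450,280,6,'c3'); crop('scene0',220,250,310,330,8,'c4')
E
```

```text
e1 [ 0.28660272 -0.22214502  0.016     ] [ 0.29865116 -0.24999261  0.016     ] 0.38947249145519264
e2 [0.31554907 0.23260821 0.016     ] [0.31772634 0.23430738 0.016     ] 0.3947783875062175
e3 [0.51828681 0.20088019 0.016     ] [0.51231307 0.20546718 0.016     ] 0.5519795667975907
spoon [5.53978605e-01 2.82668385e-04 3.00000000e-03] [ 0.55522836 -0.00206981  0.003     ] 0.5552322177498882
trivet [0.69489952 0.01339808 0.01      ] [0.69205801 0.01275381 0.01      ] 0.6921755197605548
```

View pics/c1.png

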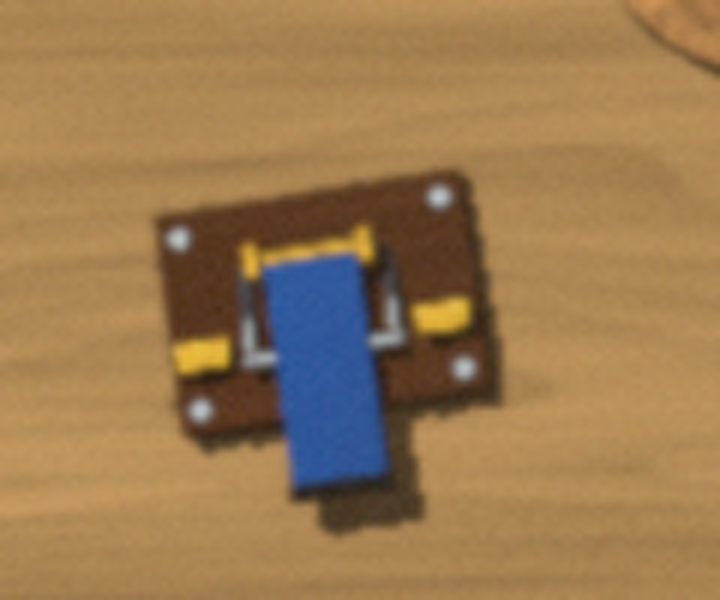

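View pics/c2.png

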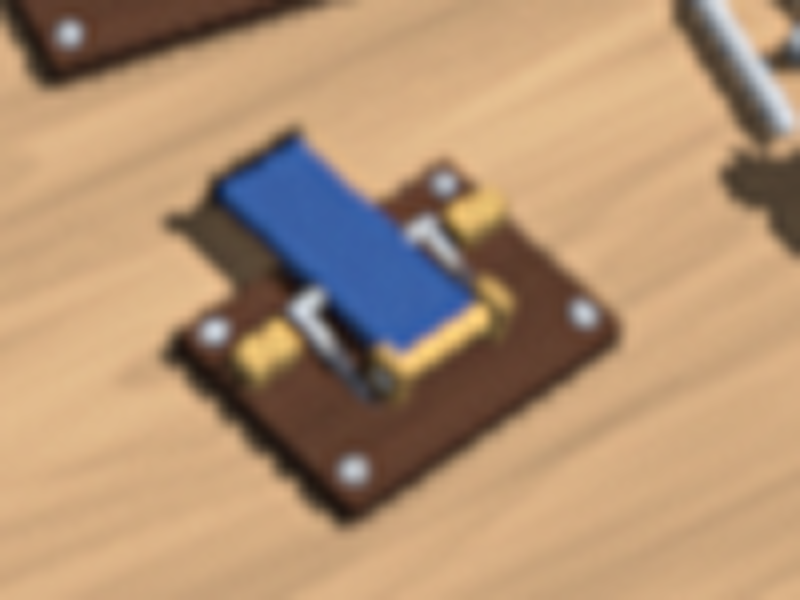

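View pics/c3.png

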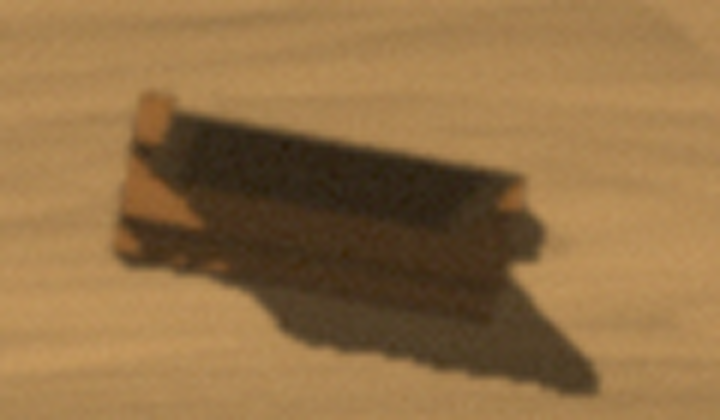

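View pics/c4.png

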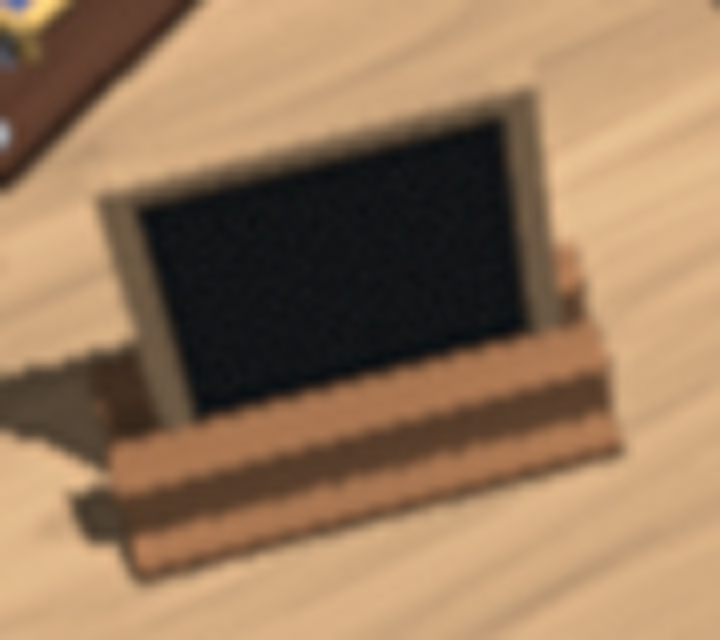

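```bash
python3 - <<'E'
from h import *
im=cv2.imread('pics/top0.png')[218:275,342:425]; im=(255*(im/255.)**0.5).astype('uint8')
cv2.imwrite('pics/d1.png',cv2.resize(im,None,fx=9,fy=9,interpolation=cv2.INTER_CUBIC))
im=cv2.imread('pics/scene0.png')[255:325,225:305]; im=(255*(im/255.)**0.6).astype('uint8')
cv2.imwrite('pics/d2.png',cv2.resize(im,None,fx=8,fy=8,interpolation=cv2.INTER_CUBIC))
from scipy.optimize import least_squares
a,b=ld('scene0'),ld('top0')
T=lambda u,v:(170+u/6,190+v/6); S=lambda u,v:(345+u/8,205+v/8)
pts=[(b,T(160,215),(70,65,16)),(b,T(463,172),(70,-65,16)),(b,T(292,486),(-60,20,31)),(b,T(388,473),(-60,-20,31)),
(b,T(203,356),(6,50,28)),(b,T(443,315),(6,-50,28)),
(a,S(345,515),(70,-65,16)),(a,S(617,328),(70,65,16)),(a,S(185,335),(-25,-65,16)),(a,S(447,163),(-25,65,16)),(a,S(215,185),(-60,-20,31)),(a,S(298,132),(-60,20,31))]
def W(p,l):
    x,y,t=p; l=np.array(l)/1e3; c,s=np.cos(t),np.sin(t); return [x+c*l[0]-s*l[1],y+s*l[0]+c*l[1],l[2]]
def res(p): return np.concatenate([np.array(proj(s,W(p,l)))-q for s,q,l in pts])
r=least_squares(res,[.5,.2,0]); print(r.x); print(res(r.x).reshape(-1,2).round(1))
E
```

```text
[0.49916413 0.20281432 0.1225662 ]
[[-0.7 -1.2]
 [ 0.2 -1.5]
 [ 0.2  1.4]
 [ 0.4  1.2]
 [ 0.  -1.3]
 [ 0.2 -0.4]
 [ 0.7 -0.3]
 [ 1.4  0.2]
 [-1.6 -0.7]
 [-0.  -0.6]
 [-0.6 -0.6]
 [-0.4 -0.4]]
```

View pics/d1.png

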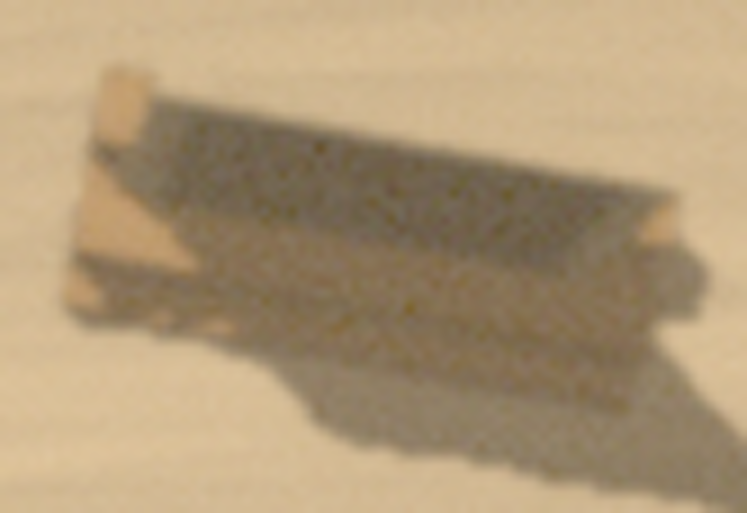

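View pics/d2.png

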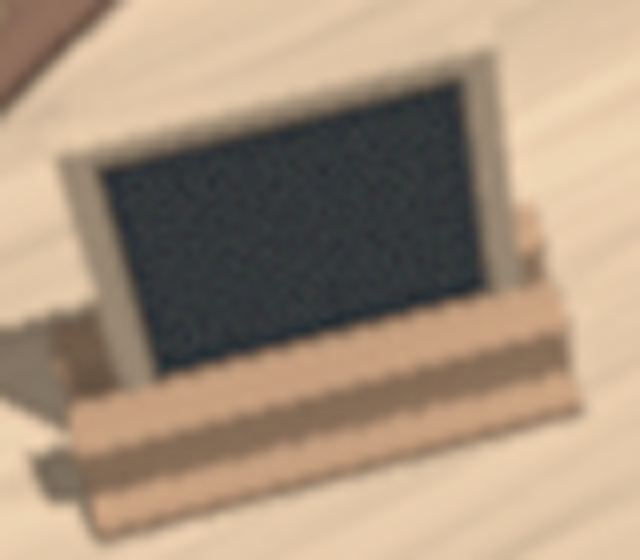

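```bash
cat > fit.py <<'E'
from h import *
from scipy.optimize import least_squares
def W(p,l):
    x,y,t=p[:3]; l=np.array(l)/1e3; c,s=np.cos(t),np.sin(t); return [x+c*l[0]-s*l[1],y+s*l[0]+c*l[1],l[2]]
def fit(pts,p0,W=W):
    def res(p): return np.concatenate([np.array(proj(s,W(p,l)))-q for s,q,l in pts])
    r=least_squares(res,p0,loss='soft_l1'); return r.x,res(r.x).reshape(-1,2).round(1)
def box(x0,x1,y0,y1,z0,z1):
    c=[(x,y,z) for x in(x0,x1) for y in(y0,y1) for z in(z0,z1)]
    return [(i,j) for n,i in enumerate(c) for j in c[n+1:] if sum(a!=b for a,b in zip(i,j))==1]
def overlay(f,win,k,o,items,g=.6):
    s=ld(f); x0,y0,x1,y1=win; im=cv2.imread(f'pics/{f}.png')[y0:y1,x0:x1]; im=(255*(im/255.)**g).astype('uint8')
    im=cv2.resize(im,None,fx=k,fy=k,interpolation=cv2.INTER_CUBIC)
    for fn,lines,col in items:
        for a,b in lines:
            q=[tuple(int(round((v-o_+.5)*k)) for v,o_ in zip(proj(s,fn(e)),(x0,y0))) for e in(a,b)]
            cv2.line(im,q[0],q[1],col,1,cv2.LINE_AA)
    cv2.imwrite(f'pics/{o}.png',im)
E
python3 - <<'E'
from fit import *
a,b=ld('scene0'),ld('top0')
T=lambda u,v:(170+u/6,190+v/6); S=lambda u,v:(345+u/8,205+v/8)
pts=[(b,T(160,215),(70,65,16)),(b,T(463,172),(70,-65,16)),(b,T(292,496),(-60,20,31)),(b,T(388,482),(-60,-20,31)),
(b,T(203,356),(6,50,28)),(b,T(443,315),(6,-50,28)),
(a,S(345,515),(70,-65,16)),(a,S(617,328),(70,65,16)),(a,S(180,335),(-25,-65,16)),(a,S(447,160),(-25,65,16)),(a,S(212,180),(-60,-20,31)),(a,S(296,126),(-60,20,31))]
e,r=fit(pts,[.5,.2,0]); print('easel',e,r.tolist())
D=lambda u,v:(342+u/9,218+v/9); F=lambda u,v:(225+u/8,255+v/8)
pts=[(b,D(68,318),(-35,80,0)),(b,D(628,412),(-35,-80,0)),(a,F(105,542),(35,-80,0)),(a,F(582,410),(35,80,0))]
k,r=fit(pts,[.5,-.15,-.15]); print('rack',k,r.tolist())
fe=lambda l:W(e,l); fk=lambda l:W(k,l)
L=box(-60,40,-20,20,21,31); B=box(-25,70,-65,65,0,16); St=box(0,12,39,61,16,28)+box(0,12,-61,-39,16,28)
R=box(-35,35,-80,80,0,45)+box(-6.5,6.5,-80,80,12,45); SL=box(-5,5,-65,65,12,182)
it=[(fe,B,(0,255,0)),(fe,L,(255,255,0)),(fe,St,(0,0,255))]
overlay('top0',(180,205,270,280),8,'o1',it); overlay('scene0',(355,205,445,285),8,'o2',it)
it=[(fk,R,(0,255,0)),(fk,SL,(255,255,0))]
overlay('top0',(342,210,432,278),8,'o3',it); overlay('scene0',(220,250,310,330),8,'o4',it)
i=[cv2.imread(f'pics/o{n}.png') for n in(1,2,3,4)]
for n,(p,q) in enumerate([(0,1),(2,3)]):
    h=max(i[p].shape[0],i[q].shape[0]); w=[cv2.copyMakeBorder(z,0,h-z.shape[0],0,0,0) for z in(i[p],i[q])]
    cv2.imwrite(f'pics/O{n}.png',cv2.resize(np.hstack(w),None,fx=.55,fy=.55,interpolation=cv2.INTER_AREA))
E
```

```text
easel [0.49800706 0.20287948 0.11972805] [[-0.6, -0.8], [0.3, -1.0], [0.1, 0.2], [0.3, 0.2], [-0.0, -0.9], [0.2, 0.1], [0.3, -0.6], [1.2, -0.1], [-1.2, -1.1], [-0.2, -0.5], [-0.4, -0.3], [-0.3, 0.1]]
rack [ 0.49924408 -0.19007597 -0.19214085] [[-1.0, 0.2], [0.0, 0.3], [-0.5, 1.0], [0.1, 0.0]]
```

View pics/o1.png

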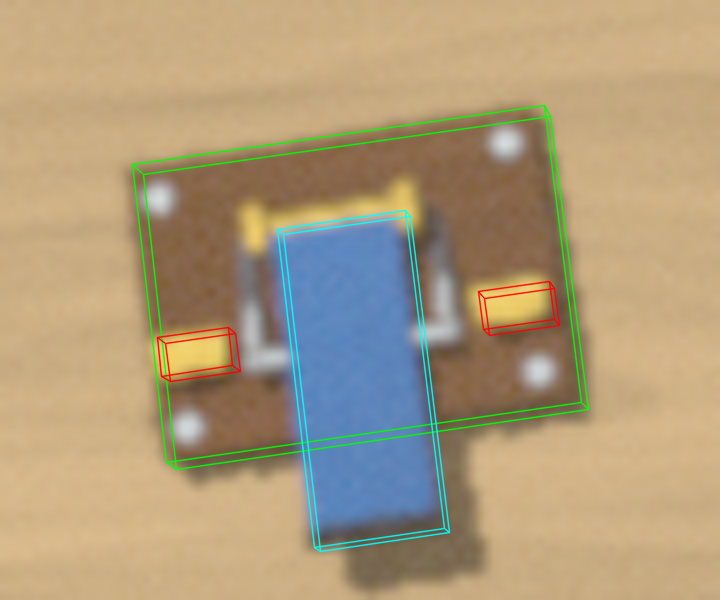

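View pics/o2.png

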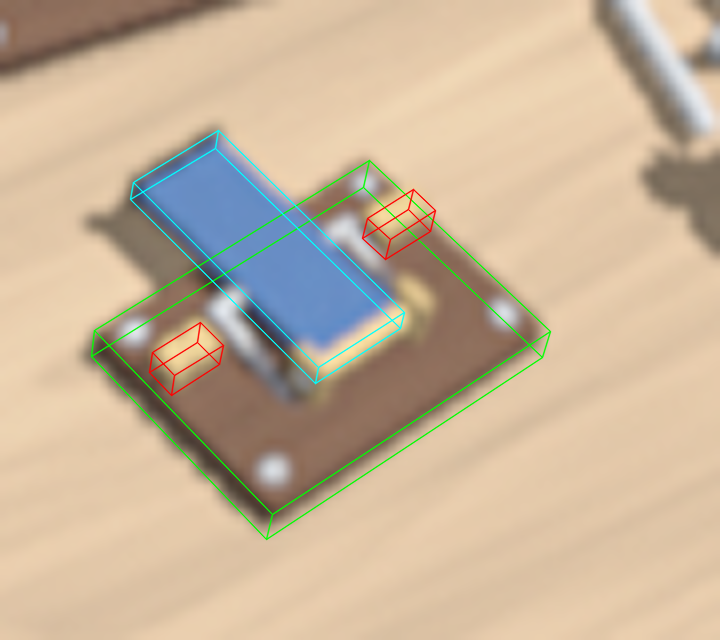

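View pics/o3.png

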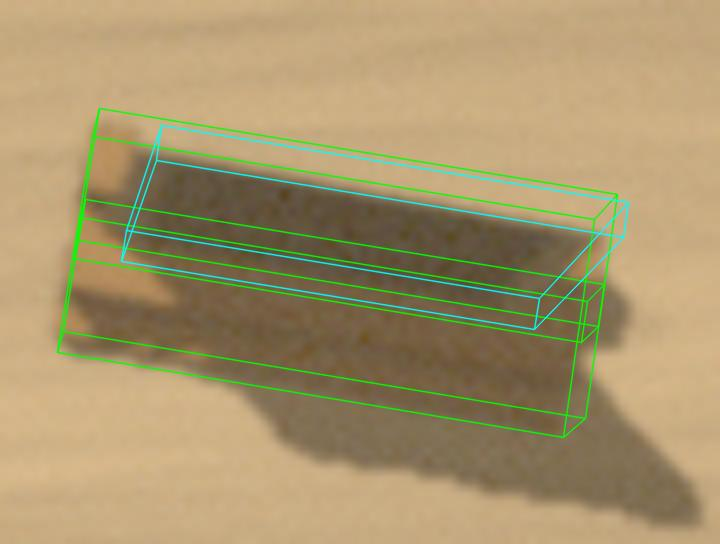

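View pics/o4.png

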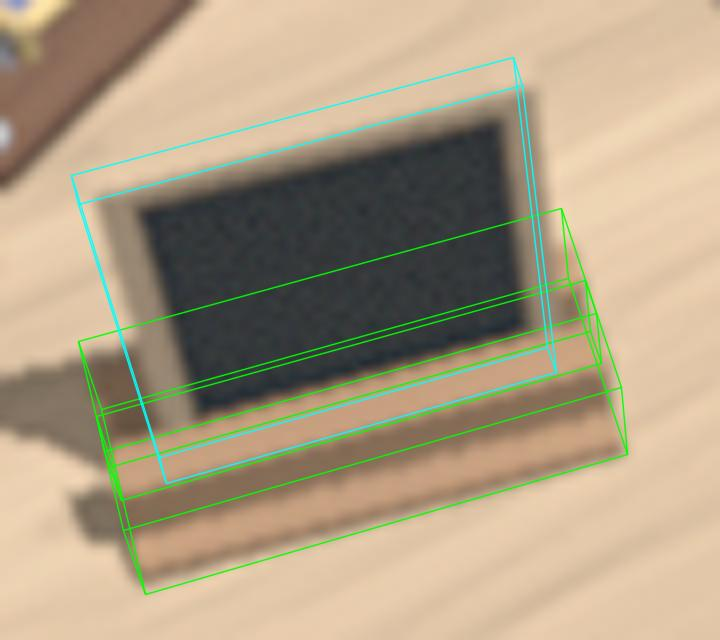

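```bash
python3 - <<'E'
from fit import *
a,b=ld('scene0'),ld('top0')
T=lambda u,v:(180+u/8-.5,205+v/8-.5); S=lambda u,v:(355+u/8-.5,205+v/8-.5)
# re-read from o1/o2 overlays
pts=[(b,T(137,170),(70,65,16)),(b,T(545,112),(70,-65,16)),(b,T(316,548),(-60,20,31)),(b,T(444,530),(-60,-20,31)),
(b,T(160,197),(60,55,17)),(b,T(506,143),(60,-55,17)),(b,T(188,428),(-15,55,17)),(b,T(539,371),(-15,-55,17)),
(a,S(268,515),(70,-65,16)),(a,S(548,333),(70,65,16)),(a,S(97,335),(-25,-65,16)),(a,S(132,183),(-60,-20,31)),(a,S(218,131),(-60,20,31))]
e,r=fit(pts,[.5,.2,0]); print('easel',e,r.tolist()); np.save('e.npy',e)
print([W(e,l) for l in((-45,0,26),(-60,0,26),(40,0,26))],np.degrees(e[2]))
E
```

```text
easel [0.49742132 0.20320536 0.12478396] [[-0.9, -0.3], [-0.5, -0.7], [-0.3, 0.1], [-0.0, -0.0], [0.6, -0.5], [0.9, -0.2], [0.6, 0.0], [0.6, 0.6], [0.6, -0.3], [0.3, -0.5], [-0.3, -0.7], [0.0, -0.3], [-0.2, -0.2]]
[[np.float64(0.4527712153487975), np.float64(0.19760463928097727), np.float64(0.026)], [np.float64(0.4378878466656393), np.float64(0.19573773364833658), np.float64(0.026)], [np.float64(0.5371103045533606), np.float64(0.20818377119927442), np.float64(0.026)]] 7.149594225206394
```

Request:
jog_arm(deltas=[[1.7, 4.5, 0, 0, 0, -1, 1], [1.7, 4.5, 0, 0, 0, -1, 1], [1.7, 4.5, 0, 0, 0, -1, 1], [1.7, 4.5, 0, 0, 0, -1, 1], [1.7, 4.5, 0, 0, 0, -1, 1]], grip_force=20)

```text
time: 0.72
position: [0.2818, -0.2602, 0.2386]
ee_rot: [[-0.0, 0.291, -0.957], [0.0, -0.957, -0.291], [-1.0, -0.0, -0.0]]
ft_force: [-0.2, 0.2, -0.3]
grip_width: 0.997
```

Request:
jog_arm(deltas=[[1.7, 4.5, 0, 0, 0, -1, 1], [1.7, 4.5, 0, 0, 0, -1, 1], [1.7, 4.5, 0, 0, 0, -1, 1], [1.7, 4.5, 0, 0, 0, -1, 1], [1.7, 4.5, 0, 0, 0, -1, 1]])

```text
time: 1.35
position: [0.3668, -0.0352, 0.2387]
ee_rot: [[0.0, 0.207, -0.978], [-0.0, -0.978, -0.207], [-1.0, 0.0, -0.0]]
ft_force: [0.7, -0.6, 0.2]
grip_width: 1.0
```

Request:
jog_arm(deltas=[[1.7, 4.5, -2, 0, 0, -1, 1], [1.7, 4.5, -2, 0, 0, -1, 1], [1.7, 4.5, -2, 0, 0, -1, 1], [1.7, 4.5, 0, 0, 0, -1, 1], [0, 0, 0, 0, 0, 0, 1]])

```text
time: 1.98
position: [0.4346, 0.1452, 0.1781]
ee_rot: [[-0.001, 0.143, -0.99], [0.0, -0.99, -0.143], [-1.0, -0.0, 0.001]]
ft_force: [-0.1, 0.2, -0.5]
grip_width: 0.998
```

```bash
python3 - <<'E'
from h import *
snap('scene','s1');snap('top','t1')
o=bot.get_obs(); print(o['position'],o['ee_rot'],o['joint_pos'],o['ft_force'])
crop('t1',330,200,450,280,6,'t1c');crop('s1',220,250,310,330,8,'s1c')
E
```

```text
[0.43421755 0.14301919 0.17840921] [[-8.90685742e-04  1.39946136e-01 -9.90158717e-01]
 [-3.01700084e-04 -9.90159103e-01 -1.39945919e-01]
 [-9.99999558e-01  1.74083134e-04  9.24142356e-04]] [ 6.10983802e-02  2.25789481e-01  1.77971049e+00 -2.71939467e-04
  1.13700014e+00  1.49160218e+00] [ 0.37467781  0.15604588 -0.2819648 ]
```

View pics/t1.png

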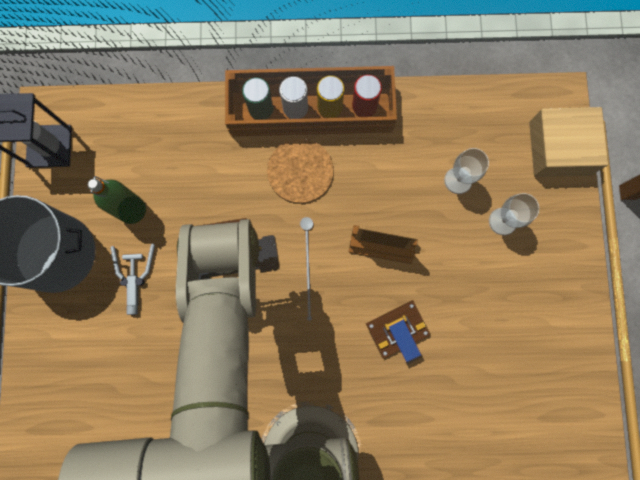

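View pics/s1.png

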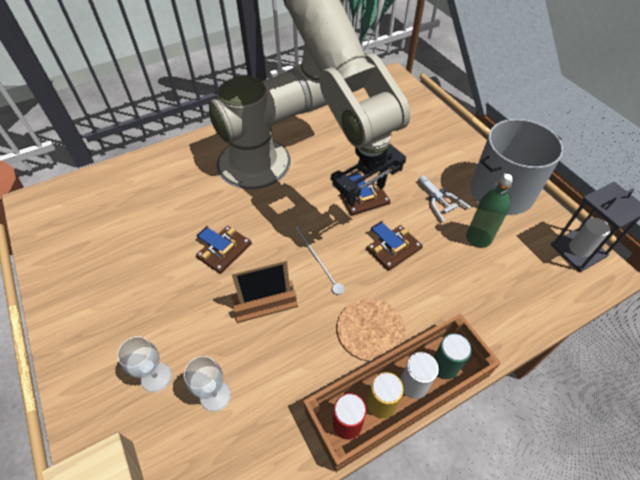

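View pics/t1c.png

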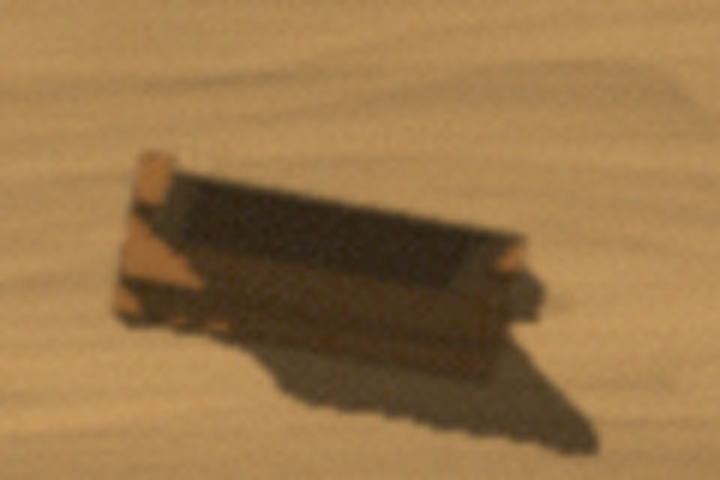

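View pics/s1c.png

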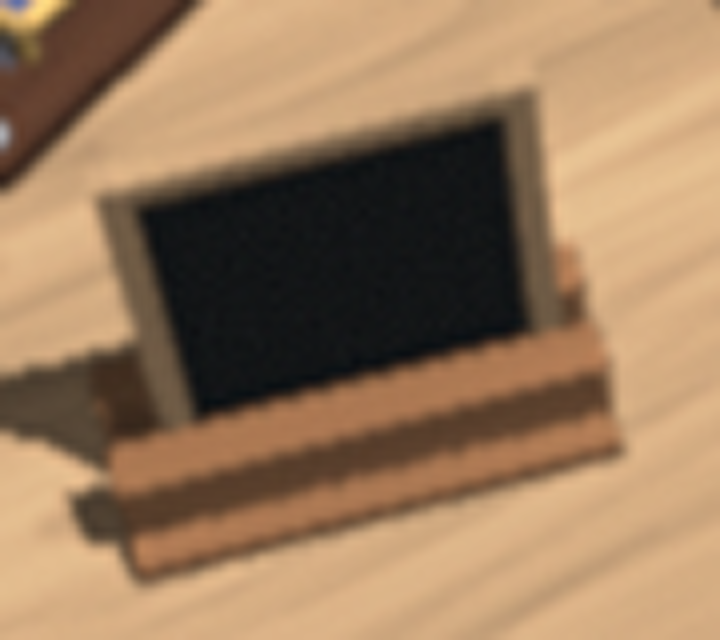

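```bash
python3 - <<'E'
from fit import *
a,b=ld('s1'),ld('t1')
T=lambda u,v:np.array((330+u/6-.5,200+v/6-.5)); S=lambda u,v:np.array((220+u/8-.5,250+v/8-.5))
def WS(p,l):
    x,y,t,ln=p; l=np.array(l)/1e3; L=[l[0]*np.cos(ln)+l[2]*np.sin(ln),l[1],-l[0]*np.sin(ln)+l[2]*np.cos(ln)]
    c,s=np.cos(t),np.sin(t); return [x+c*L[0]-s*L[1],y+s*L[0]+c*L[1],.012+L[2]]
pts=[(b,T(172,175),(-5,65,170)),(b,T(525,238),(-5,-65,170)),(a,S(103,200),(5,-65,170)),(a,S(537,92),(5,65,170))]
lines=[(a,S(163,425),(5,-65,40),(5,-65,170)),(a,S(560,318),(5,65,40),(5,65,170))]
def res(p):
    r=[np.array(proj(s,WS(p,l)))-q for s,q,l in pts]
    for s,q,l,m in lines:
        A,B=np.array(proj(s,WS(p,l))),np.array(proj(s,WS(p,m))); d=(B-A)/np.linalg.norm(B-A); n=q-A; r.append([d[0]*n[1]-d[1]*n[0]])
    return np.concatenate(r)
for ln in (None,-.1,-.05,0,.05,.1):
    f=(lambda p:res(p)) if ln is None else (lambda p:np.append(res([*p[:3],ln]),0))
    r=least_squares(f,[.5,-.18,-.17,0.]); p=[*r.x[:3],r.x[3] if ln is None else ln]
    print(np.round(p,4),'cost',r.cost.round(2),'top',np.round(WS(p,(0,0,170)),4),res(p).round(1))
    if ln is None: np.save('s.npy',p); P=p
pts2=[(b,T(118,325),(-35,80,0)),(b,T(490,380),(-35,-80,0)),(a,S(145,580),(35,-80,0)),(a,S(622,455),(35,80,0))]
k,r=fit(pts2,[.5,-.15,-.15]); print('rack',k,r.tolist())
fk=lambda l:W(k,l); fs=lambda l:WS(P,l)
it=[(fk,box(-35,35,-80,80,0,12)+box(-6.5,6.5,-80,80,12,45),(0,255,0)),(fs,box(-5,5,-65,65,0,170),(255,255,0))]
overlay('t1',(342,210,432,278),8,'o3',it); overlay('s1',(220,250,310,330),8,'o4',it)
E
```

```text
[ 0.4856 -0.1818 -0.2084  0.0922] cost 1.02 top [ 0.5009 -0.185   0.1813] [ 0.5 -0.3 -0.  -0.2 -0.8 -0.   0.5 -0.6 -0.6  0.1]
[ 0.5176 -0.189  -0.2104 -0.1   ] cost 2.07 top [ 0.501  -0.1855  0.1812] [ 0.7 -0.3  0.1 -0.1 -1.  -0.1  0.4 -0.7  0.2 -1.4]
[ 0.5094 -0.1871 -0.2095 -0.05  ] cost 1.77 top [ 0.5011 -0.1854  0.1818] [ 0.7 -0.3  0.1 -0.2 -1.  -0.2  0.4 -0.8 -0.  -1.1]
[ 0.5011 -0.1853 -0.2087  0.    ] cost 1.44 top [ 0.5011 -0.1853  0.182 ] [ 0.6 -0.4  0.1 -0.3 -0.9 -0.2  0.4 -0.8 -0.2 -0.7]
[ 0.4927 -0.1834 -0.2083  0.05  ] cost 1.13 top [ 0.501  -0.1851  0.1818] [ 0.6 -0.3  0.  -0.3 -0.8 -0.1  0.5 -0.7 -0.4 -0.3]
[ 0.4843 -0.1815 -0.2084  0.1   ] cost 1.02 top [ 0.5009 -0.185   0.1812] [ 0.5 -0.3 -0.1 -0.2 -0.7  0.   0.5 -0.6 -0.7  0.2]
rack [ 0.4988766  -0.1900214  -0.19547167] [[-0.6, -0.1], [0.6, 1.5], [-0.1, 1.6], [0.6, -0.1]]
```

View pics/o3.png

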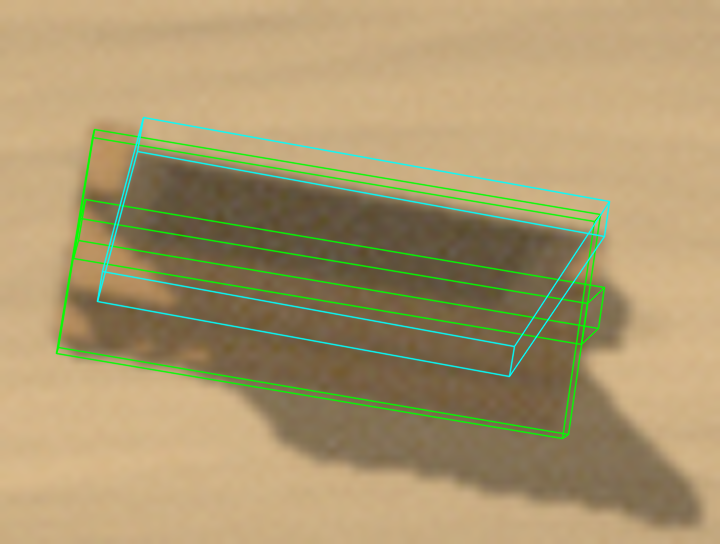

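View pics/o4.png

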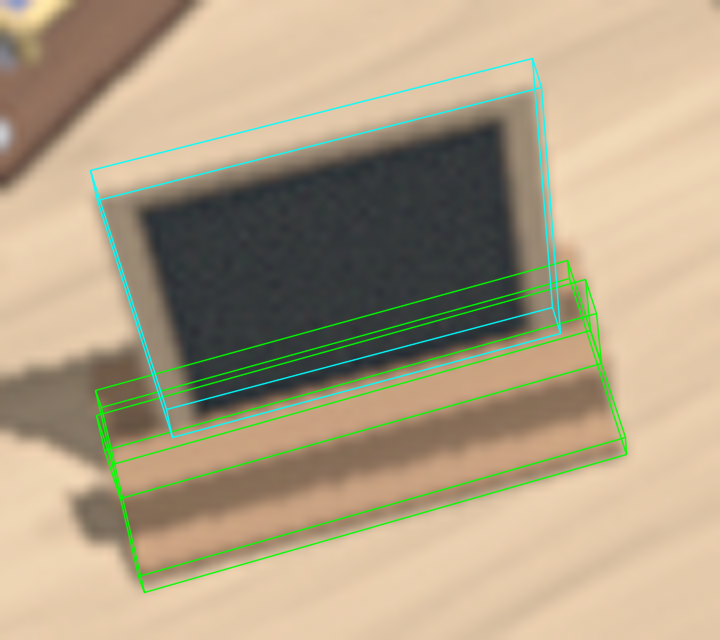

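Request:
jog_arm(deltas=[[0.9, 2.7, 0, 0, 0, -0.9, 1], [0.9, 2.7, 0, 0, 0, 0, 1], [0, 0, -4, 0, 0, 0, 1], [0, 0, -4, 0, 0, 0, 1], [0, 0, -3, 0, 0, 0, 1]])

```text
time: 2.7
position: [0.4521, 0.1957, 0.0676]
ee_rot: [[-0.001, 0.122, -0.993], [-0.0, -0.993, -0.122], [-1.0, 0.0, 0.001]]
ft_force: [0.4, -0.0, 0.0]
grip_width: 1.002
```

Request:
jog_arm(deltas=[[0, 0, -1, 0, 0, 0, 1], [0, 0, 0, 0, 0, 0, 1]])

```text
time: 2.95
position: [0.4528, 0.1965, 0.0591]
ee_rot: [[0.0, 0.122, -0.992], [-0.0, -0.992, -0.122], [-1.0, 0.0, -0.0]]
ft_force: [0.4, -0.0, 0.5]
grip_width: 1.001
```

```bash
python3 - <<'E'
from h import *
snap('scene','s2'); crop('s2',330,170,450,280,6,'s2c')
o=bot.get_obs(); print(o['position'],o['ft_force'])
E
```

```text
[0.45309732 0.19677593 0.0596698 ] [-0.17429155  0.02747302 -0.34848954]
```

View pics/s2c.png

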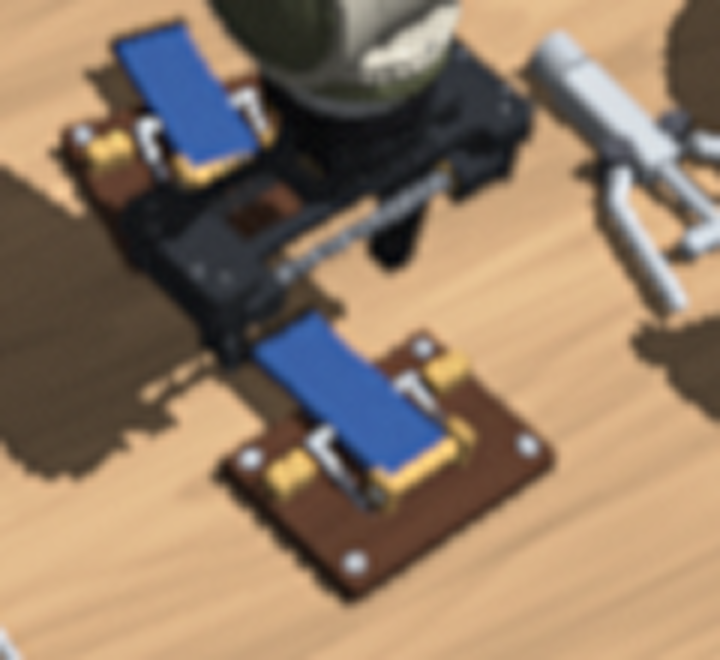

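Request:
jog_arm(deltas=[[0, 0.1, -3, 0, 0, 0, 1], [0, 0, -2.2, 0, 0, 0, 1], [0, 0, 0, 0, 0, 0, 1], [0, 0, 0, 0, 0, 0, 0.3], [0, 0, 0, 0, 0, 0, 0.3]], grip_force=20)

```text
time: 3.62
position: [0.4532, 0.1983, 0.0079]
ee_rot: [[0.002, 0.123, -0.992], [0.0, -0.992, -0.123], [-1.0, -0.0, -0.002]]
ft_force: [-0.8, -0.1, -0.1]
grip_width: 0.796
```

Request:
jog_arm(deltas=[[0, 0, 0, 0, 0, 0, 0.3], [0, 0, 0, 0, 0, 0, 0.3], [0, 0, 0, 0, 0, 0, 0.3]])

```text
time: 4.0
position: [0.4526, 0.1976, 0.0067]
ee_rot: [[-0.0, 0.124, -0.992], [-0.001, -0.992, -0.124], [-1.0, 0.001, 0.0]]
ft_force: [2.3, -25.5, 0.7]
grip_width: 0.456
```

Request:
jog_arm(deltas=[[0, -0.1, 0, 0, 0, 0, 0.3], [0, 0, 0, 0, 0, 0, 0.3]])

```text
time: 4.25
position: [0.4527, 0.1968, 0.0068]
ee_rot: [[0.0, 0.124, -0.992], [-0.001, -0.992, -0.124], [-1.0, 0.001, 0.0]]
ft_force: [0.8, -6.7, 1.0]
grip_width: 0.447
```

Request:
jog_arm(deltas=[[0.07, 0.0, 1.06, 0, 0, 0, 0.3], [0.2, 0.0, 1.04, 0, 0, 0, 0.3], [0.33, 0.04, 1.01, 0, 0, 0, 0.3], [0.45, 0.06, 0.97, 0, 0, 0, 0.3], [0.57, 0.07, 0.89, 0, 0, 0, 0.3]])

```text
time: 4.88
position: [0.4683, 0.1988, 0.0568]
ee_rot: [[-0.002, 0.123, -0.992], [-0.0, -0.992, -0.123], [-1.0, 0.0, 0.002]]
ft_force: [-1.7, -4.1, -2.9]
grip_width: 0.45
```

Request:
jog_arm(deltas=[[0.67, 0.08, 0.82, 0, 0, 0, 0.3], [0.76, 0.1, 0.73, 0, 0, 0, 0.3], [0.85, 0.1, 0.63, 0, 0, 0, 0.3], [0.91, 0.11, 0.52, 0, 0, 0, 0.3], [0.98, 0.12, 0.4, 0, 0, 0, 0.3]])

```text
time: 5.5
position: [0.5112, 0.2046, 0.0877]
ee_rot: [[0.001, 0.123, -0.992], [0.001, -0.992, -0.123], [-1.0, -0.001, -0.001]]
ft_force: [-0.4, 3.9, -4.7]
grip_width: 0.449
```

```bash
python3 - <<'E'
from h import *
snap('scene','s3'); crop('s3',330,170,450,280,6,'s3c')
o=bot.get_obs(); print(o['position'],o['ft_force'],o['grip_width'])
E
```

```text
[0.51236088 0.20471988 0.08806282] [-0.73892079  5.09359492  0.16081396] 0.4549123840838832
```

View pics/s3c.png

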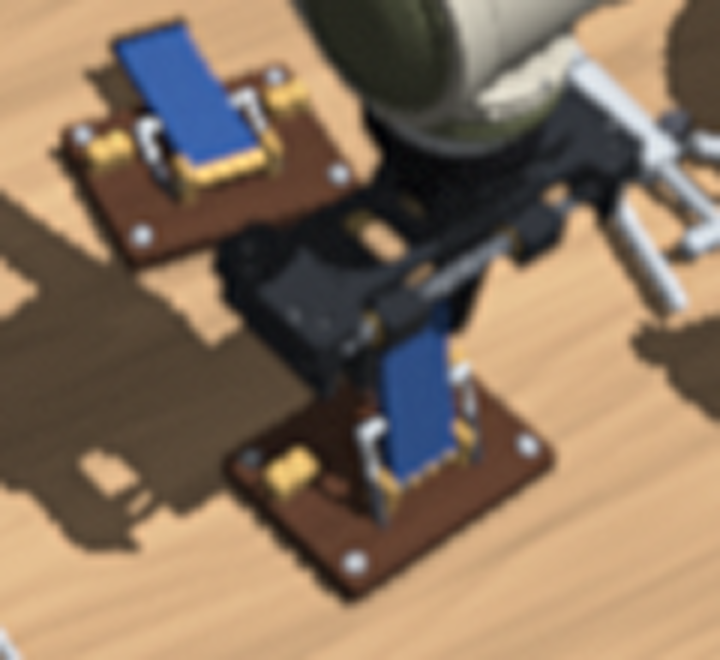

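Leaf is held, at about 1.25 rad. Continue to near the stop, then open.

Request:
jog_arm(deltas=[[1.03, 0.1, 0.27, 0, 0, 0, 0.3], [1.05, 0.1, 0.14, 0, 0, 0, 0.3], [1.05, 0.1, 0.0, 0, 0, 0, 0.3], [1.05, 0.12, -0.13, 0, 0, 0, 0.3], [0, 0, 0, 0, 0, 0, 0.3]])

```text
time: 6.18
position: [0.5524, 0.21, 0.0895]
ee_rot: [[-0.0, 0.124, -0.992], [0.003, -0.992, -0.124], [-1.0, -0.003, 0.0]]
ft_force: [-0.6, 11.8, -5.3]
grip_width: 0.447
```

Request:
jog_arm(deltas=[[0, 0, 0, 0, 0, 0, 1], [0, 0, 0, 0, 0, 0, 1], [0, 0, 0, 0, 0, 0, 1], [0, 0, 0, 0, 0, 0, 1], [0, 0, 4, 0, 0, 0, 1]])

```text
time: 6.8
position: [0.551, 0.2078, 0.1284]
ee_rot: [[-0.006, 0.123, -0.992], [-0.001, -0.992, -0.123], [-1.0, 0.0, 0.006]]
ft_force: [0.3, 0.6, 0.9]
grip_width: 0.99
```

Request:
jog_arm(deltas=[[0, 0, 5, 0, 0, 0, 1], [0, -1, 5, 0, 0, 0, 1], [-1, -4, 3, 0, 0, 2, 1], [-1, -5, 0, 0, 0, 2, 1], [-1, -5, 0, 0, 0, 2, 1]])

```text
time: 7.42
position: [0.5218, 0.0568, 0.2607]
ee_rot: [[0.001, 0.228, -0.974], [-0.0, -0.974, -0.228], [-1.0, 0.001, -0.001]]
ft_force: [-0.4, -0.6, -0.1]
grip_width: 0.998
```

```bash
python3 - <<'E'
from h import *
snap('scene','s4'); crop('s4',330,170,450,280,6,'s4c')
o=bot.get_obs(); print(o['position'],o['ft_force'],o['grip_width'],o['ee_rot'])
E
```

```text
[0.52117067 0.05215868 0.2605106 ] [ 0.55424162 -3.7802091   0.24127584] 1.0002841194764824 [[ 2.74513217e-05  2.25953069e-01 -9.74138188e-01]
 [-2.34830860e-03 -9.74135488e-01 -2.25952509e-01]
 [-9.99997242e-01  2.29377978e-03  5.03866230e-04]]
```

View pics/s4c.png

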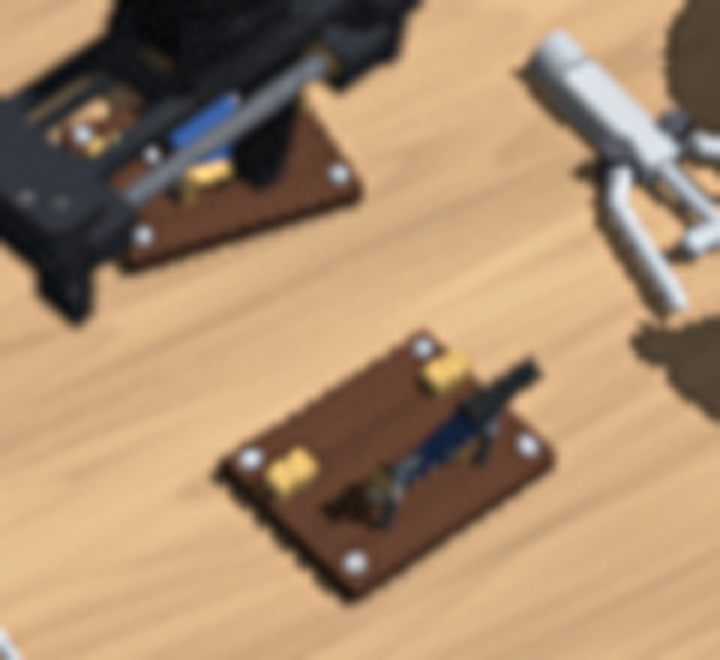

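Request:
jog_arm(deltas=[[-0.3, -3.4, 0, 0, 0, 9.4, 1], [-0.3, -3.4, 0, 0, 0, 9.4, 1], [-0.3, -3.4, 0, 0, 0, 9.4, 1], [-0.3, -3.4, 0, 0, 0, 9.4, 1], [-0.3, -3.4, 0, 0, 0, 9.4, 1]])

```text
time: 8.1
position: [0.5071, -0.113, 0.2604]
ee_rot: [[0.0, 0.869, -0.494], [-0.0, -0.494, -0.869], [-1.0, 0.0, 0.0]]
ft_force: [0.4, 0.5, 0.6]
grip_width: 1.0
```

Request:
jog_arm(deltas=[[-0.3, -3.4, 0, 0, 0, 9.4, 1], [-0.3, -3.2, 0, 0, 0, 9.4, 1], [0, 0, -2, 0, 0, 0, 1], [0, 0, -2, 0, 0, 0, 1], [0, 0, 0, 0, 0, 0, 1]])

```text
time: 8.72
position: [0.5008, -0.1776, 0.2193]
ee_rot: [[-0.002, 0.981, -0.193], [0.001, -0.193, -0.981], [-1.0, -0.002, -0.001]]
ft_force: [0.3, -0.5, -0.2]
grip_width: 0.999
```

```bash
python3 - <<'E'
from h import *
snap('scene','s5'); crop('s5',190,170,330,330,5,'s5c');snap('top','t5'); crop('t5',160,190,290,290,6,'t5c')
o=bot.get_obs(); print(o['position'],o['ft_force'],o['joint_pos'],o['ee_rot'])
E
```

```text
[ 0.50150754 -0.17791508  0.22099101] [0.07015571 0.20627461 1.0169697 ] [-5.61222928e-01  3.42103607e-01  1.50484040e+00 -4.38968893e-05
  1.29374103e+00 -3.67314798e-01] [[ 7.45917256e-04  9.81260652e-01 -1.92683617e-01]
 [-5.18797399e-04 -1.92683265e-01 -9.81260868e-01]
 [-9.99999587e-01  8.31903173e-04  3.65349702e-04]]
```

View pics/s5c.png

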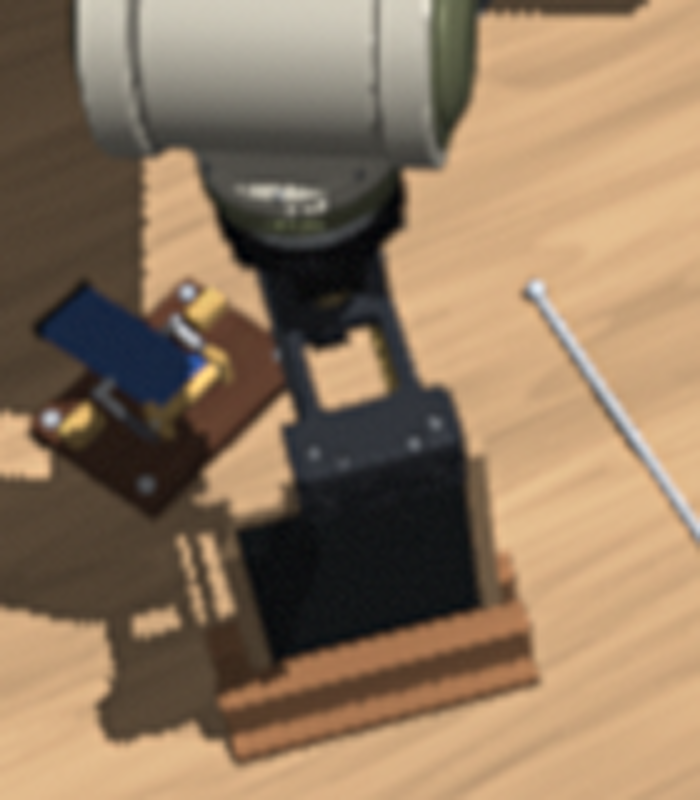

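View pics/t5c.png

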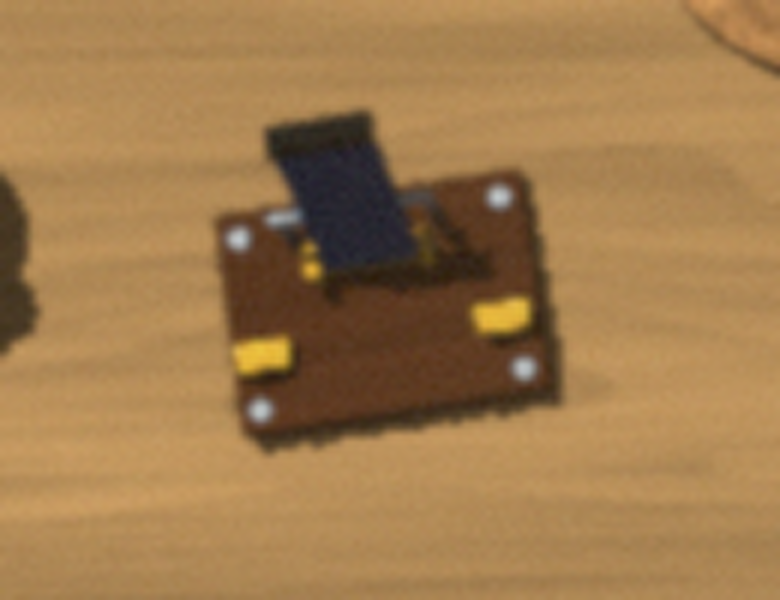

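Request:
jog_arm(deltas=[[0, -0.7, 0, 0, 0, -0.3, 1], [0, 0, -3, 0, 0, 0, 1], [0, 0, -3, 0, 0, 0, 1], [0, 0, -1.7, 0, 0, 0, 1], [0, 0, 0, 0, 0, 0, 1]])

```text
time: 9.45
position: [0.5011, -0.185, 0.1429]
ee_rot: [[-0.001, 0.98, -0.198], [0.001, -0.198, -0.98], [-1.0, -0.001, -0.0]]
ft_force: [0.6, 0.4, 0.1]
grip_width: 0.997
```

Request:
jog_arm(deltas=[[0, 0, 0, 0, 0, 0, 0.5], [0, 0, 0, 0, 0, 0, 0.25], [0, 0, 0, 0, 0, 0, 0.15], [0, 0, 0, 0, 0, 0, 0.08], [0, 0, 0, 0, 0, 0, 0.0]], grip_force=15)

```text
time: 10.07
position: [0.5013, -0.1848, 0.1433]
ee_rot: [[0.0, 0.98, -0.198], [-0.0, -0.198, -0.98], [-1.0, 0.0, -0.0]]
ft_force: [0.1, 0.1, 1.0]
grip_width: 0.457
```

Request:
jog_arm(deltas=[[0, 0, 0, 0, 0, 0, 0], [0, 0, 0, 0, 0, 0, 0], [0, 0, 0, 0, 0, 0, 0]])

```text
time: 10.45
position: [0.5013, -0.1848, 0.1432]
ee_rot: [[-0.0, 0.98, -0.198], [0.0, -0.198, -0.98], [-1.0, -0.0, -0.0]]
ft_force: [-1.2, -0.4, 0.2]
grip_width: 0.115
```

Request:
jog_arm(deltas=[[0, 0, 0, 0, 0, 0, 0], [0, 0, 0, 0, 0, 0, 0], [0, 0, 1, 0, 0, 0, 0], [0, 0, 1.5, 0, 0, 0, 0], [0, 0, 1.5, 0, 0, 0, 0]], grip_force=25)

```text
time: 11.08
position: [0.5014, -0.1849, 0.1846]
ee_rot: [[0.0, 0.98, -0.198], [-0.0, -0.198, -0.98], [-1.0, 0.001, 0.0]]
ft_force: [-0.4, 0.2, -2.8]
grip_width: 0.113
```

Request:
jog_arm(deltas=[[0, 0, 2, 0, 0, 0, 0], [0, 0, 2, 0, 0, 0, 0], [0, 0, 2, 0, 0, 0, 0], [0, 0, 0, 0, 0, 0, 0]])

```text
time: 11.58
position: [0.5017, -0.1851, 0.2451]
ee_rot: [[0.003, 0.98, -0.198], [-0.002, -0.198, -0.98], [-1.0, 0.003, 0.001]]
ft_force: [0.7, 0.5, -3.2]
grip_width: 0.109
```

```bash
python3 - <<'E'
from h import *
snap('scene','s6'); crop('s6',190,150,330,330,4,'s6c')
o=bot.get_obs(); print(o['position'],o['ft_force'],o['torque'],o['grip_width'],o['joint_pos'],o['ee_rot'])
E
```

```text
[ 0.50132668 -0.18482053  0.24370212] [ 0.04433822  0.57602541 -2.55126512] [-0.05923813 -0.04046153  0.05326289] 0.11141181946718548 [-5.72617790e-01  3.29193710e-01  1.46226237e+00 -1.27017227e-05
  1.34898140e+00 -3.73486423e-01] [[ 9.64191375e-04  9.80238814e-01 -1.97815414e-01]
 [-6.36325484e-04 -1.97814865e-01 -9.80239192e-01]
 [-9.99999333e-01  1.07101316e-03  4.33019551e-04]]
```

View pics/s6c.png

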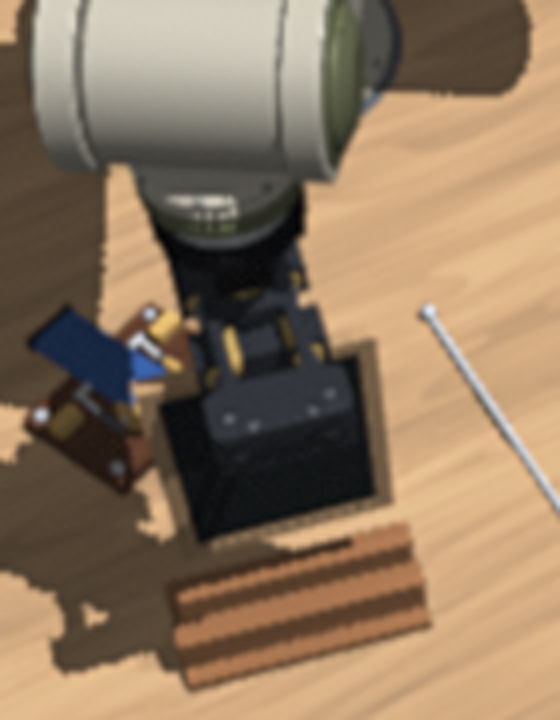

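Request:
jog_arm(deltas=[[0, 0.5, 1.5, 0, 0, 0, 0], [0.3, 1.5, 1.5, 0, 0, 1.5, 0], [0.4, 2.5, 1.5, 0, 0, 1.5, 0], [0.4, 2.5, 1.1, 0, 0, 1.5, 0], [0.4, 2.5, 0, 0, 0, 1.5, 0]], grip_force=35)

```text
time: 12.25
position: [0.5167, -0.0881, 0.301]
ee_rot: [[0.002, 0.996, -0.092], [-0.001, -0.092, -0.996], [-1.0, 0.002, 0.0]]
ft_force: [-0.6, -0.2, -3.0]
grip_width: 0.108
```

Request:
jog_arm(deltas=[[0.4, 2.5, 0, 0, 0, 1.5, 0], [0.4, 2.5, 0, 0, 0, 1.5, 0], [0.4, 2.5, 0, 0, 0, 1.5, 0], [0.4, 2.5, 0, 0, 0, 1.5, 0], [0.4, 2.5, 0, 0, 0, 1.5, 0]])

```text
time: 12.88
position: [0.5362, 0.037, 0.3001]
ee_rot: [[0.001, 0.999, 0.039], [0.0, 0.039, -0.999], [-1.0, 0.001, -0.0]]
ft_force: [0.3, 0.6, -3.2]
grip_width: 0.107
```

Request:
jog_arm(deltas=[[0.4, 2.5, 0, 0, 0, 1.5, 0], [0.4, 2.5, 0, 0, 0, 1.5, 0], [0.4, 2.5, 0, 0, 0, 1.5, 0], [0.4, 2.5, 0, 0, 0, 0.6, 0], [0.4, 2.5, 0, 0, 0, 0, 0]])

```text
time: 13.5
position: [0.5559, 0.1621, 0.3001]
ee_rot: [[0.0, 0.992, 0.127], [0.0, 0.127, -0.992], [-1.0, 0.0, -0.0]]
ft_force: [-0.0, -0.3, -2.8]
grip_width: 0.112
```

Request:
jog_arm(deltas=[[0.4, 2.5, 0, 0, 0, 0, 0], [0.3, 2.0, 0, 0, 0, 0, 0], [0.2, 0.6, 0, 0, 0, 0, 0], [0, 0, 0, 0, 0, 0, 0]])

```text
time: 14.0
position: [0.5653, 0.2112, 0.2992]
ee_rot: [[-0.0, 0.992, 0.126], [-0.0, 0.126, -0.992], [-1.0, -0.0, 0.0]]
ft_force: [-0.5, -1.0, -2.2]
grip_width: 0.113
```

Tilt now, 20.6° about the easel's y.

Request:
jog_arm(deltas=[[0, 0, 0, -0.5, 4.1, 0, 0], [0, 0, 0, -0.5, 4.1, 0, 0], [0, 0, 0, -0.5, 4.1, 0, 0], [0, 0, 0, -0.5, 4.1, 0, 0], [0, 0, 0, -0.5, 4.1, 0, 0]])

```text
time: 14.62
position: [0.5655, 0.2103, 0.2995]
ee_rot: [[-0.352, 0.928, 0.124], [-0.043, 0.116, -0.992], [-0.935, -0.354, -0.001]]
ft_force: [-0.1, 0.6, -3.1]
grip_width: 0.111
```

Request:
jog_arm(deltas=[[0, 0, -2, 0, 0, 0, 0], [0, 0, -2, 0, 0, 0, 0], [0, 0, 0, 0, 0, 0, 0]])

```text
time: 15.0
position: [0.5651, 0.2104, 0.2583]
ee_rot: [[-0.352, 0.928, 0.124], [-0.043, 0.116, -0.992], [-0.935, -0.355, -0.001]]
ft_force: [0.1, -1.8, -2.0]
grip_width: 0.109
```

```bash
cat > chk.py <<'E'
from fit import *
import sys
n=sys.argv[1]
o=bot.get_obs(); e=np.load('e.npy'); R=np.array(o['ee_rot']); p=np.array(o['position'])
snap('scene','s'+n); snap('top','t'+n)
c,s=np.cos(e[2]),np.sin(e[2]); Re=np.array([[c,-s,0],[s,c,0],[0,0,1]])
sz=-R[:,0]; sx=R[:,1]; sy=np.cross(sz,sx); org=p-.131*sz
loc=Re.T@(org-[e[0],e[1],0]); print('pos',p.round(4),'F',np.round(o['ft_force'],1),'T',np.round(o['torque'],2),'w',o['grip_width'],'j',np.round(o['joint_pos'],2))
print('slate in easel mm',(loc*1e3).round(1),'tilt',np.arccos(sz[2]).round(3),'y ax',(Re.T@sy).round(3))
fs=lambda l:org+(sx*l[0]+sy*l[1]+sz*l[2])/1e3
fe=lambda l:W(e,l)
it=[(fs,box(-5,5,-65,65,0,170),(255,255,0)),(fe,box(-25,70,-65,65,0,16),(0,255,0))]
overlay('s'+n,(340,150,450,280),5,'os',it); overlay('t'+n,(170,170,280,280),5,'ot',it)
A,B=cv2.imread('pics/os.png'),cv2.imread('pics/ot.png')
h=max(A.shape[0],B.shape[0]); A,B=[cv2.copyMakeBorder(z,0,h-z.shape[0],0,0,0) for z in(A,B)]
cv2.imwrite(f'pics/chk{n}.png',cv2.resize(np.hstack([A,B]),(800,int(h*800/(A.shape[1]+B.shape[1])))))
E
python3 chk.py 7
```

```text
pos [0.5651 0.2104 0.2583] F [ 0.1 -1.8 -2. ] T [ 0.   -0.48 -0.01] w 0.10864212982293005 j [0.16 0.7  0.89 0.01 1.91 0.03]
slate in easel mm [ 21.5  -1.1 135.8] tilt 0.363 y ax [0.    1.    0.001]
```

View pics/os.png

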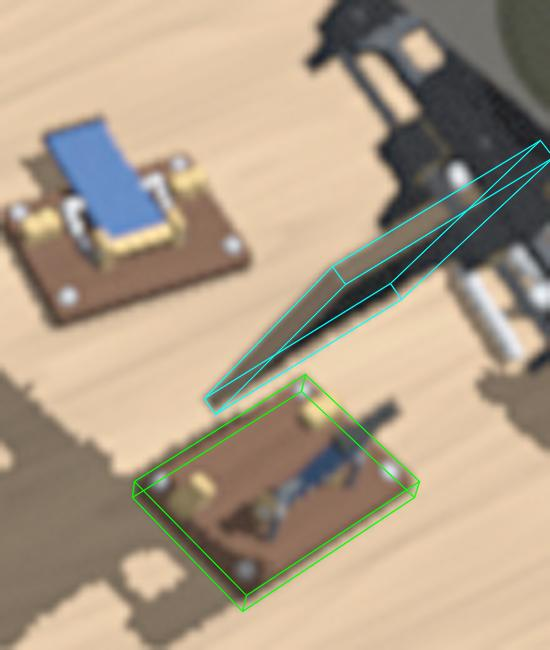

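View pics/ot.png

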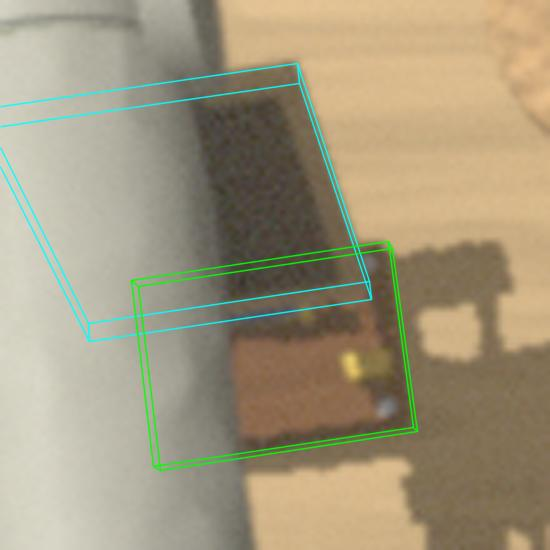

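Request:
jog_arm(deltas=[[0, 0.1, -2, 0, 0, 0, 0], [0, 0, -2, 0, 0, 0, 0], [0, 0, -2, 0, 0, 0, 0], [0, 0, -2, 0, 0, 0, 0], [0, 0, -1, 0, 0, 0, 0]])

```text
time: 15.72
position: [0.5655, 0.212, 0.1693]
ee_rot: [[-0.35, 0.929, 0.125], [-0.043, 0.117, -0.992], [-0.936, -0.352, -0.001]]
ft_force: [0.4, 0.7, -2.9]
grip_width: 0.108
```

Request:
jog_arm(deltas=[[0, 0, -0.8, 0, 0, 0, 0], [0, 0, -0.5, 0, 0, 0, 0], [0, 0, 0, 0, 0, 0, 0]])

```text
time: 16.1
position: [0.5653, 0.2122, 0.1563]
ee_rot: [[-0.35, 0.928, 0.125], [-0.043, 0.117, -0.992], [-0.936, -0.353, -0.001]]
ft_force: [-0.2, -0.0, -3.2]
grip_width: 0.112
```

```bash
python3 chk.py 8
```

```text
pos [0.5653 0.2122 0.1563] F [-0.2 -0.  -3.2] T [ 0.03 -0.45 -0.03] w 0.11195474158628926 j [0.16 0.76 1.05 0.01 1.69 0.03]
slate in easel mm [22.3  0.6 33.7] tilt 0.36 y ax [-0.     1.     0.001]
```

View pics/chk8.png

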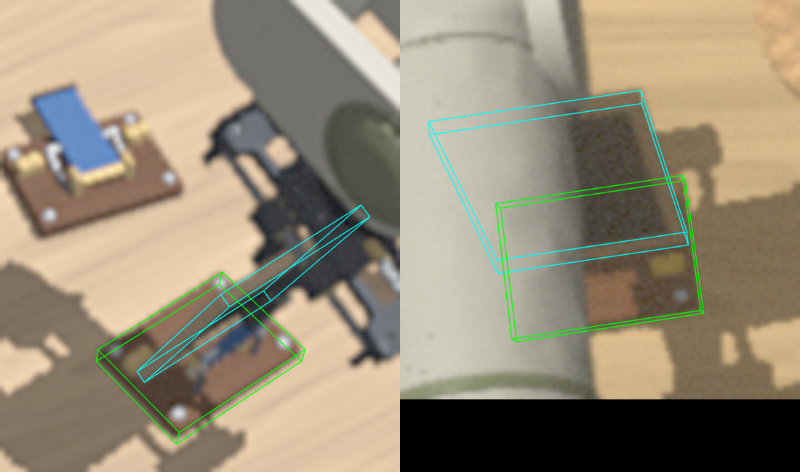

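Request:
jog_arm(deltas=[[0, 0, -0.5, 0, 0, 0, 0], [0, 0, -0.4, 0, 0, 0, 0], [0, 0, -0.3, 0, 0, 0, 0], [0, 0, 0, 0, 0, 0, 0]])

```text
time: 16.7
position: [0.5652, 0.2122, 0.1439]
ee_rot: [[-0.351, 0.928, 0.125], [-0.043, 0.117, -0.992], [-0.936, -0.353, -0.001]]
ft_force: [0.0, -0.3, -2.6]
grip_width: 0.114
```

Request:
jog_arm(deltas=[[0, 0, -0.2, 0, 0, 0, 0], [0, 0, 0, 0, 0, 0, 0]])

```text
time: 16.95
position: [0.5652, 0.2122, 0.1421]
ee_rot: [[-0.35, 0.928, 0.125], [-0.043, 0.117, -0.992], [-0.936, -0.353, -0.001]]
ft_force: [0.9, 0.2, -3.0]
grip_width: 0.111
```

Request:
jog_arm(deltas=[[0, 0, -0.1, 0, 0, 0, 0], [0, 0, 0, 0, 0, 0, 0]])

```text
time: 17.2
position: [0.5653, 0.2122, 0.1412]
ee_rot: [[-0.35, 0.928, 0.125], [-0.043, 0.117, -0.992], [-0.936, -0.353, -0.001]]
ft_force: [0.0, 0.0, -2.9]
grip_width: 0.108
```

Request:
jog_arm(deltas=[[0, 0, -0.1, 0, 0, 0, 0], [0, 0, 0, 0, 0, 0, 0]])

```text
time: 17.45
position: [0.5654, 0.2122, 0.1405]
ee_rot: [[-0.35, 0.929, 0.125], [-0.043, 0.117, -0.992], [-0.936, -0.352, -0.002]]
ft_force: [0.8, 0.6, -1.2]
grip_width: 0.11
```

Request:
jog_arm(deltas=[[0, 0, -0.1, 0, 0, 0, 0], [0, 0, 0, 0, 0, 0, 0]])

```text
time: 17.7
position: [0.5656, 0.2123, 0.1404]
ee_rot: [[-0.349, 0.929, 0.125], [-0.042, 0.118, -0.992], [-0.936, -0.351, -0.002]]
ft_force: [1.4, 0.6, 5.6]
grip_width: 0.109
```

```bash
python3 chk.py 9
```

```text
pos [0.5656 0.2123 0.1404] F [1.4 0.6 5.6] T [ 0.01  0.02 -0.05] w 0.10930412973075965 j [0.16 0.77 1.07 0.01 1.66 0.03]
slate in easel mm [22.8  0.7 17.7] tilt 0.359 y ax [-0.     1.     0.002]
```

View pics/chk9.png

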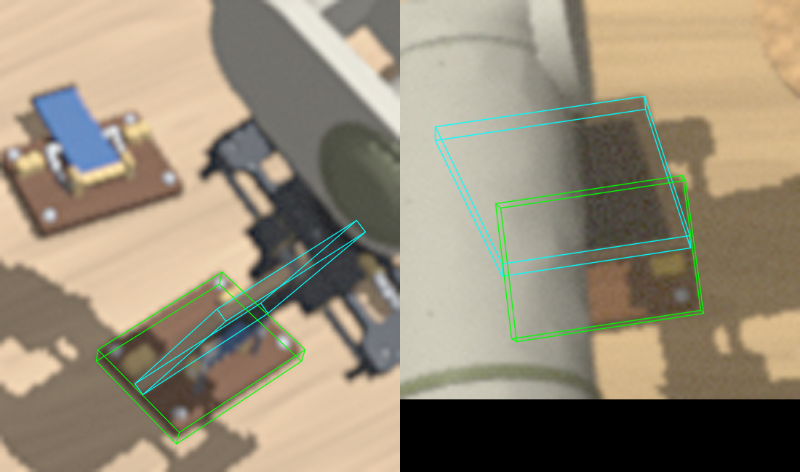

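Request:
jog_arm(deltas=[[0, 0, 0.05, 0, 0, 0, 0], [0, 0, 0, 0, 0, 0, 0.14], [0, 0, 0, 0, 0, 0, 0.2], [0, 0, 0, 0, 0, 0, 0.35], [0, 0, 0, 0, 0, 0, 0.5]], grip_force=10)

```text
time: 18.42
position: [0.5652, 0.2122, 0.1396]
ee_rot: [[-0.35, 0.928, 0.125], [-0.043, 0.117, -0.992], [-0.936, -0.353, -0.001]]
ft_force: [-0.2, 0.4, -0.6]
grip_width: 0.403
```

Request:
jog_arm(deltas=[[0, 0, 0, 0, 0, 0, 0.6], [0, 0, 0, 0, 0, 0, 0.6], [0, 0, 0, 0, 0, 0, 0.6]])

```text
time: 18.8
position: [0.5653, 0.2122, 0.1397]
ee_rot: [[-0.35, 0.928, 0.125], [-0.043, 0.117, -0.992], [-0.936, -0.353, -0.001]]
ft_force: [0.3, 0.1, -0.5]
grip_width: 0.598
```

```bash
python3 chk.py 10
```

```text
pos [0.5653 0.2122 0.1397] F [ 0.3  0.1 -0.5] T [-0.01 -0.22 -0.  ] w 0.5978062971345519 j [0.16 0.77 1.07 0.01 1.66 0.03]
slate in easel mm [22.2  0.6 17.1] tilt 0.36 y ax [-0.     1.     0.001]
```

View pics/chk10.png

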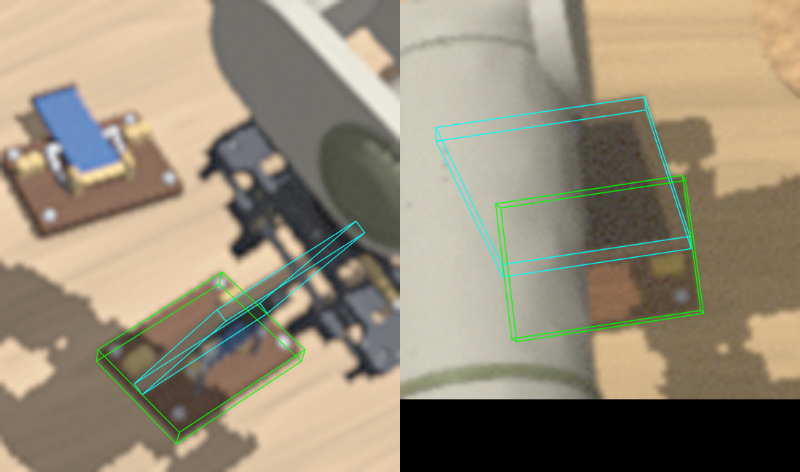

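Slate stays leaning on the leaf. Withdraw along the fingers.

Request:
jog_arm(deltas=[[0.35, 0.04, 0.94, 0, 0, 0, 0.6], [0.7, 0.08, 1.87, 0, 0, 0, 0.6], [0.9, 0.1, 2.4, 0, 0, 0, 0.6], [0.9, 0.1, 2.4, 0, 0, 0, 0.6], [0.5, 0, 4, 0, 0, 0, 0.6]])

```text
time: 19.52
position: [0.5988, 0.2153, 0.2564]
ee_rot: [[-0.352, 0.928, 0.125], [-0.043, 0.117, -0.992], [-0.935, -0.354, -0.001]]
ft_force: [0.6, 0.7, -0.2]
grip_width: 0.597
```

Request:
jog_arm(deltas=[[0, 0, 4, 0, 0, 0, 0.6], [0, -3, 2, 0, 0, 0, 0.6], [0, -5, 0, 0, 0, 0, 0.6], [0, -5, 0, 0, 0, 0, 0.6], [0, -5, 0, 0, 0, 0, 0.6]])

```text
time: 20.15
position: [0.5986, 0.0338, 0.3167]
ee_rot: [[-0.349, 0.929, 0.125], [-0.043, 0.117, -0.992], [-0.936, -0.352, -0.001]]
ft_force: [1.3, 0.1, 0.1]
grip_width: 0.603
```

Request:
jog_arm(deltas=[[0, -5, 0, 0, 0, 0, 0.6], [-1, -5, 0, 0, 0, 0, 0.6], [-1, -4, 0, 0, 0, 0, 0.6], [0, 0, 0, 0, 0, 0, 0.6], [0, 0, 0, 0, 0, 0, 0.6]])

```text
time: 20.78
position: [0.579, -0.1039, 0.3163]
ee_rot: [[-0.349, 0.929, 0.125], [-0.043, 0.118, -0.992], [-0.936, -0.352, -0.001]]
ft_force: [-0.3, 0.5, -0.6]
grip_width: 0.598
```

```bash
sed -i "s/^snap('scene'/if len(sys.argv)>2: p,R=[np.array(z) for z in pickle.load(open('rel.pkl','rb'))]\nsnap('scene'/" chk.py
python3 - <<'E'
import pickle
R=[[-0.35,0.928,0.125],[-0.043,0.117,-0.992],[-0.936,-0.353,-0.001]]
pickle.dump(([.5656,.2123,.1404],R),open('rel.pkl','wb'))
E
python3 chk.py 11 r
```

```text
pos [0.5656 0.2123 0.1404] F [-0.3  0.5 -0.6] T [-0.02 -0.22  0.04] w 0.5979900448979583 j [-0.31  0.64  0.84 -0.16  1.98 -0.48]
slate in easel mm [22.6  0.7 17.8] tilt 0.36 y ax [-0.     1.     0.001]
```

View pics/chk11.png

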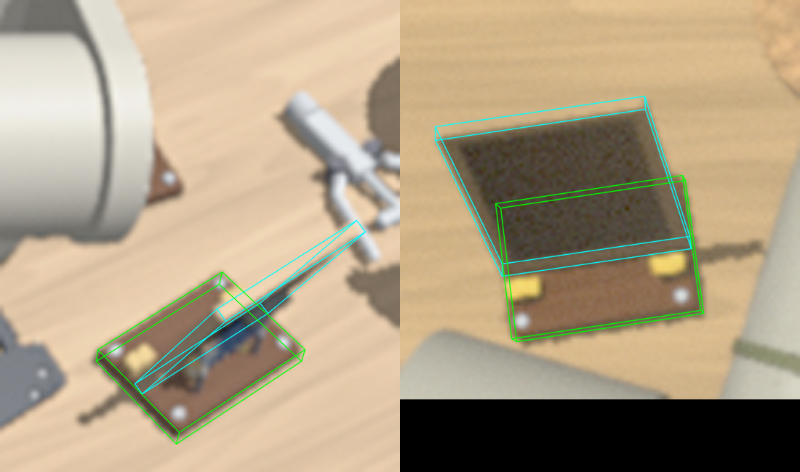

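View pics/s11.png

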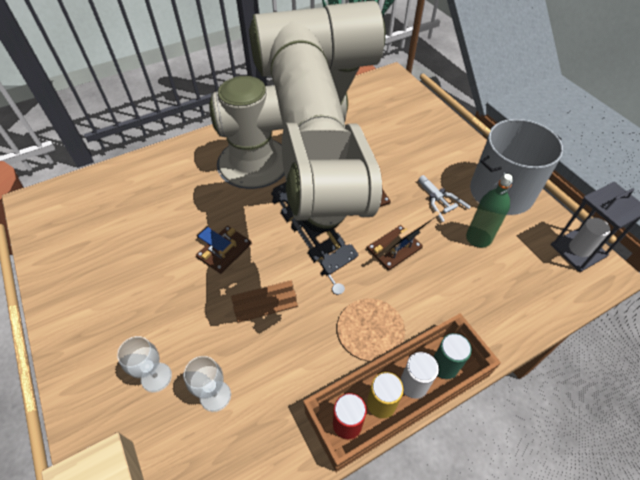

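View pics/ot.png

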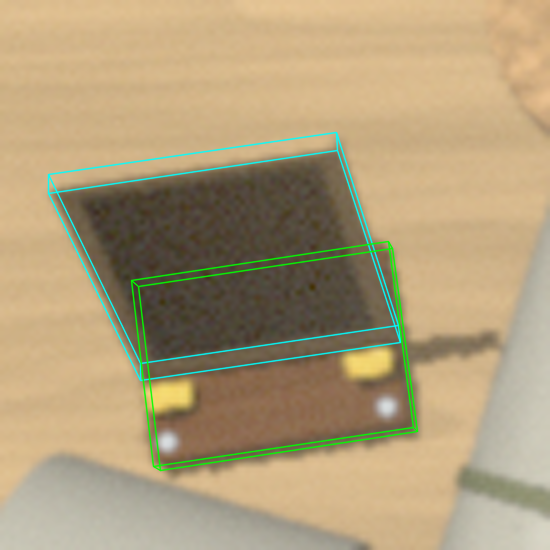

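```bash
python3 -c "
from plant import bot; print(bot.get_obs()['ft_force']); print(bot.job_done())"
```

```text
[ 1.1062633  -0.46100166 -0.87332369]
the job is handed in; nothing more can be done
None
```

The leaf of the farthest easel is open, the slate is leaning on it with the gripper clear, and I handed the job in at about 21 s of the 62 s allowed. `job_done()` gives no verdict.

- **Leaf:** I gripped it by the sides, swung it over to about 1.75 rad and let go. Later pictures show it leaning back and open, but I did not measure the final angle.
- **Slate:** I lifted it out of the rack, tilted it 0.36 rad, and lowered it until it touched the base, with about 8 N of contact force. Then I released it.
- **Last pictures:** The outline computed from the release pose still matches the slate in both views. It puts the lower edge at easel x ≈ 22.6, y ≈ 0.7, z ≈ 17.8 mm, square, leaning 0.36 rad. The wrist force at the end was about zero.
- **Bystanders:** In the last scene picture all of them look unmoved by eye. The spoon was partly hidden behind the gripper, which stayed about 0.3 m above it.
- **Disagreements:** The easel fit left residuals of up to 0.9 px. My first rack and slate overlays were off by 2–4 px because the slate's pale top edge blends into the table; the corrected fit agreed in both views. Closing on the leaf gave a 25 N sideways wrist force, which a 1 mm shift brought down to about 7 N.

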